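# Load the brass bushes into their weld jigs

### The arm

A 6-joint arm with a two-finger parallel gripper is mounted at the origin on the work surface. World frame = base frame: x ahead of the robot, y to its left, z up, the work surface at z = 0. Lengths are in m, angles in rad, forces in N, time in s.
With the tool pointing down it reaches from about 0.375 to 0.9 m from the base axis. Payload 3.1 kg.
Tool frame: the origin (TCP) lies between the finger pads; the fingertips stand manip.finger_overhang ahead of it and the grasp point (between the pads) lies 5 mm behind it (manip.finger_overhang is the distance from the TCP to the fingertips, in m); z points along the fingers, y is the line along which they close (so a half turn about z gives the same grasp; the last joint's range is limited). The gripper opens to 85 mm and grips with 20 to 120 N. Pads are 22 mm wide; open, the fingers measure 114 mm over their backs; the gripper's body (76 mm by 85 mm) begins 54 mm behind the grasp point. The pads swing forward as they close: fully open they stand 13 mm farther back than shut.
Start: joints at [-1.333, 0.527, 1.433, -0, 1.181, -0.178], TCP at [0.252, -0.572, 0.245] pointing down, gripper open.
Joint ranges: [-3.08, 3.08], [-0.75, 2.2], [0.22, 2.44], [-1.43, 4.57], [0, 2.65], [-2.85, 2.85]. Speed limits (rad/s): [2.79, 2.79, 3.14, 3.14, 3.14, 3.14].

### API

Orientations are given as a unit quaternion [x, y, z, w].
In Python, from station import manip gives the robot as it stands.
- The arm moves only by the tool drive_tool, never from a script. Its argument "plan" is a list of rows, each a list of 7 numbers: the shift along the tool's x, y, z in m, then the turn, a rotation vector about the tool's x, y, z in degrees, then the opening, from -1 (shut) to 1 (fully open). In form: [[x, y, z, wx, wy, wz, gripper], ...]. A call has 1 to 10 rows; each row shifts and turns the commanded pose from where the row before left it, along the tool's axes as they then stand; what a row does not reach is not made up. A row lasts 1/10 s, in which the tool goes at most 50 mm and 8.59 degrees, less where a joint would pass 70% of its speed; a pose out of reach is approached as far as the arm can. A call is refused whole if a number of a shift passes 0.05 or a number of a turn 8.59, either way. A call with a gripper value outside its range is refused whole. The fingers move at their own pace and stop on an object; "newtons" is the grip in N (left out, the last holds). Time passes only in rows, so rows that do not move let the fingers close. It gives the time, the measured TCP pose, the force, the opening and the grip force at its end, in the units of the state.
- manip.sense(): the state, without advancing time (a new reading comes with each control period).
- manip.snapshot(name): name is "scene" or "top" or "wrist"; returns a dict with "image" (420x560x3 uint8, red, green, blue), "z_map" (420x560 float32, m along the optical axis (not along the pixel's ray), 0 where there is no reading), "fov_y" (degrees; the focal length in pixels is half the picture's height over the tangent of half this angle, whatever the lens; pixels are square), "cx", "cy" (the principal point, pixels), "extrinsics" (4x4, takes a point from camera to world coordinates); the wrist camera has in their place "mount" (4x4, takes a point from camera to tool coordinates, whose origin is the TCP and whose axes are the flange's). Camera axes: x right, y up, looking along -z (the intrinsics and any distortion apply to the point x, -y, -z); pixel columns grow to the right and rows downward; lengths in m; the calibration is good to about 2 mm. A picture is of the moment at which its call begins: read the wrist's pose just before it.
- manip.sign_off(): hands the job in; it is judged then, once.
The state is a dict: "t": time; "q": joint angles; "qd": joint speeds; "tau": joint torques, N m; "tcp_pos": TCP position; "tool_rot": TCP orientation; "force": force on the tool from outside, world axes, zero at the start; "ft_torque": the same for the moment, N m; "finger_gap": opening from 0.0 (shut) to 1.0 (fully open); "gripper_force": force on a finger pad.
Only numpy, scipy, OpenCV 4.12 (cv2) and the standard library are available. Lean on these libraries where they do the work, as an engineer would, in place of code of your own. Each camera call takes 0.05 s, during which the arm holds its last target. There are 200 camera calls.

### The job

Load the three round brass bushes into the weld jigs in welding order, one after another: first the large one, then the medium one, then the small one, each standing upright and flat on the seat inside the white rim of the jig of its size (large rim for the large bush, and so on). Leave the steel bushes and the square brass block where they stand.

Things in the scene. Friction and masses are not known exactly. Their poses are not given: they have to be found in the camera images.
- brass_large: the large brass bush: a golden-yellow upright tube, outside diameter 54 mm, bore 32 mm, 45 mm tall, loose on the bench, standing at the start. Origin: centre of its underside; z up along its axis.
- brass_medium: the medium brass bush: a golden-yellow upright tube, outside diameter 42 mm, bore 24 mm, 45 mm tall, loose on the bench, standing at the start. Origin: centre of its underside; z up along its axis.
- brass_small: the small brass bush: a golden-yellow upright tube, outside diameter 30 mm, bore 15 mm, 45 mm tall, loose on the bench, standing at the start. Origin: centre of its underside; z up along its axis.
- jig_large: the large weld jig, fixed: a blue disc 100 mm across, 8 mm thick (as on all jigs), with a white raised rim in its middle, 70 mm inside diameter, 5 mm thick, 6 mm high above the disc. The black floor inside the rim, 8 mm above the bench, is the seat of the large brass bush (8 mm play all round). Origin: centre of the underside of the disc, on the rim axis; z up.
- jig_medium: the medium weld jig, fixed: a blue disc 100 mm across, 8 mm thick (as on all jigs), with a white raised rim in its middle, 58 mm inside diameter, 5 mm thick, 6 mm high above the disc. The black floor inside the rim, 8 mm above the bench, is the seat of the medium brass bush (8 mm play all round). Origin: centre of the underside of the disc, on the rim axis; z up.
- jig_small: the small weld jig, fixed: a blue disc 100 mm across, 8 mm thick (as on all jigs), with a white raised rim in its middle, 46 mm inside diameter, 5 mm thick, 6 mm high above the disc. The black floor inside the rim, 8 mm above the bench, is the seat of the small brass bush (8 mm play all round). Origin: centre of the underside of the disc, on the rim axis; z up.
- steel_large: a large bush like the large brass one (54 mm across, 32 mm bore, 45 mm tall) but of silver-grey steel; not to be used. Origin: centre of its underside.
- steel_medium: a medium bush like the medium brass one (42 mm across, 24 mm bore, 45 mm tall) but of silver-grey steel; not to be used. Origin: centre of its underside.
- brass_block: a solid square brass block, 40 x 40 mm, 45 mm tall; not a bush, not to be used. Origin: centre of its underside; x and y along its sides.
Not all that is in view belongs to the job. What is shaped like the jig_medium but green is not meant. What is shaped like the jig_large but pink is not meant.

How it is judged:
On the way, in this order (a step that is already met when the one before it is completed fails the run):
1. the large brass bush stands released in the large jig (horizontal distance between brass_large and jig_large below 0.0105 m and z of brass_large in the frame of jig_large between 0.005 and 0.0115 m and angle between brass_large's own z axis and vertical below 0.1 rad and contact force between brass_large and the fingers below 0.1 N and linear speed of brass_large below 0.02 m/s), for 0.2 s.
2. the medium brass bush stands released in the medium jig, those before it still in theirs (horizontal distance between brass_large and jig_large below 0.0105 m and z of brass_large in the frame of jig_large between 0.005 and 0.0115 m and angle between each of brass_large, brass_medium's own z axis and vertical below 0.1 rad and horizontal distance between brass_medium and jig_medium below 0.0105 m and z of brass_medium in the frame of jig_medium between 0.005 and 0.0115 m and contact force between brass_medium and the fingers below 0.1 N and linear speed of brass_medium below 0.02 m/s), for 0.2 s.
3. the small brass bush stands released in the small jig, those before it still in theirs (horizontal distance between brass_large and jig_large below 0.0105 m and z of brass_large in the frame of jig_large between 0.005 and 0.0115 m and angle between each of brass_large, brass_medium, brass_small's own z axis and vertical below 0.1 rad and horizontal distance between brass_medium and jig_medium below 0.0105 m and z of brass_medium in the frame of jig_medium between 0.005 and 0.0115 m and horizontal distance between brass_small and jig_small below 0.0105 m and z of brass_small in the frame of jig_small between 0.005 and 0.0115 m and contact force between brass_small and the fingers below 0.1 N and linear speed of brass_small below 0.02 m/s), for 0.2 s.
At the end, for the whole second after the job is handed in: Each brass bush is released and at rest on its own jig's seat: axes within 10.5 mm, its underside 5 to 11.5 mm above the jig's underside (seat at 8, rim top at 14), upright within 0.1 rad. Both steel bushes and the brass block are within 25 mm of where they began (all of step 3 and contact force between each of brass_large, brass_medium and the fingers below 0.1 N and linear speed of each of brass_large, brass_medium below 0.02 m/s and distance of each of steel_large, steel_medium, brass_block from where it was at the start of the episode below 0.025 m); the robot touches nothing.
It fails at once if the steel large is disturbed (moved more than 25 mm) (distance of steel_large from where it was at the start of the episode above 0.025 m).
It fails at once if the steel medium is disturbed (moved more than 25 mm) (distance of steel_medium from where it was at the start of the episode above 0.025 m).
It fails at once if the brass block is disturbed (moved more than 25 mm) (distance of brass_block from where it was at the start of the episode above 0.025 m).
It also fails if it takes over 83 s, if anything falls off the work surface, if the arm or the gripper's body presses on something with over 40 N, if the wrist force passes 120 N, or if a joint passes its speed limit or range.

## Working session

There is one attempt and no reset: what is moved stays moved. The work goes in short steps, Python scripts to look and compute and a tool call to move; the robot and the scene stay as the last step left them, time stands still between calls to the robot, and variables do not carry over. Pictures are saved under pics/ and viewed, at most 14 in all, crops included, and the job is handed in when it is done.

Besides the shell and the picture viewer there is one more tool, called after "Call:" as name(argument=value, ...), one argument or row to a line, values as JSON. drive_tool: Moves the arm, as the interface text tells. Its arguments: {"type":"object","properties":{"plan":{"type":"array"},"newtons":{"type":"number"}},"required":["plan"]}

```bash
ls; mkdir -p pics
python3 - <<'E'
from station import manip
import cv2,numpy as np
s=manip.sense(); print(s['tcp_pos'],s['tool_rot'],s['finger_gap'],manip.finger_overhang)
for n in ['scene','top']:
    d=manip.snapshot(n); np.savez(f'{n}.npz',**d)
    cv2.imwrite(f'pics/{n}.png',d['image'][:,:,::-1]); print(n,d['fov_y'],d['cx'],d['cy'],np.round(d['extrinsics'],3).tolist(),[k for k in d])
    z=d['z_map'];print((z==0).mean(),z.min(),z.max())
E
```

```text
pics
[ 0.25230848 -0.57106222  0.24432704] [ 9.78470545e-01  2.06383593e-01 -2.19143313e-05 -1.09737382e-03] 0.9985283615292488 0.014
scene 46.46189312171592 278.26110257999983 208.266249605324 [[-0.23, -0.825, 0.517, 1.045], [0.973, -0.192, 0.127, 0.154], [-0.005, 0.532, 0.846, 0.91], [0.0, 0.0, 0.0, 1.0]] ['image', 'z_map', 'fov_y', 'cx', 'cy', 'extrinsics']
0.004000850340136054 0.0 2.2049131
top 52.7121462436348 285.3423966724122 210.5599895464821 [[-0.008, 0.993, -0.118, 0.404], [-1.0, -0.011, -0.024, -0.005], [-0.025, 0.118, 0.993, 0.979], [0.0, 0.0, 0.0, 1.0]] ['image', 'z_map', 'fov_y', 'cx', 'cy', 'extrinsics']
0.00405187074829932 0.0 1.9050839
```

View pics/top.png

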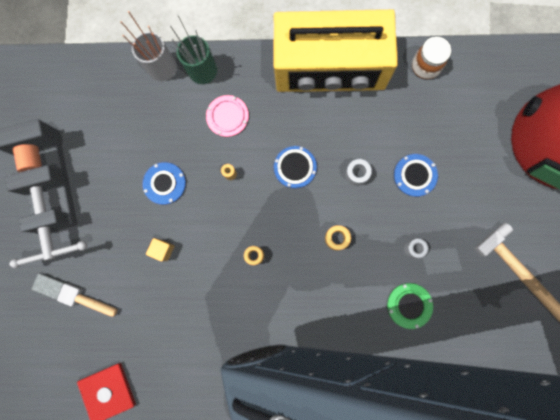

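View pics/scene.png

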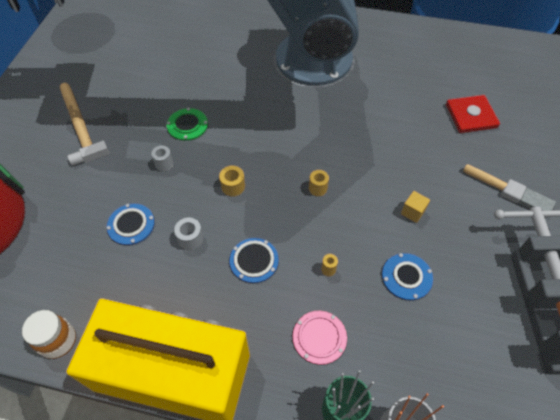

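The top view shows brass rings at large (338,237), medium (254,255) and small (228,171). The square brass block is at (159,249) and the grey steel rings are at (359,171) and (418,248). Blue jigs are at (295,166), (416,174) and (163,183). The green and pink discs at (410,306) and (227,116) are decoys. The scene view shows the same layout.

```bash
cat > h.py <<'E'
import numpy as np,cv2
def ray(d,px,h,E=None):
    "pixels -> world xy on plane z=h"
    E=d['extrinsics'] if E is None else E
    f=210/np.tan(np.radians(float(d['fov_y']))/2)
    px=np.atleast_2d(px).astype(float)
    c=np.c_[(px[:,0]-d['cx'])/f,-(px[:,1]-d['cy'])/f,-np.ones(len(px))]
    w=c@E[:3,:3].T; o=E[:3,3]
    return o[:2]+w[:,:2]*((h-o[2])/w[:,2])[:,None]
def cloud(d,E=None):
    E=d['extrinsics'] if E is None else E
    f=210/np.tan(np.radians(float(d['fov_y']))/2)
    v,u=np.mgrid[:420,:560]; z=d['z_map']
    c=np.stack([(u-d['cx'])/f*z,-(v-d['cy'])/f*z,-z],-1)
    return c@E[:3,:3].T+E[:3,3]
def hsv(d): return cv2.cvtColor(d['image'],cv2.COLOR_RGB2HSV)
def blobs(m,amin=20):
    n,l,s,c=cv2.connectedComponentsWithStats(m.astype(np.uint8))
    return [(s[i,4],c[i],l==i) for i in range(1,n) if s[i,4]>=amin]
def ell(m,d,h,E=None):
    "filled outer contour of mask cast on plane h -> fitted circle"
    cs,_=cv2.findContours(m.astype(np.uint8),cv2.RETR_EXTERNAL,cv2.CHAIN_APPROX_NONE)
    c=max(cs,key=len)[:,0]
    p=ray(d,c,h,E); (x,y),(a,b),_=cv2.fitEllipse((p*1000).astype(np.float32))
    return round(x,1),round(y,1),round(a,1),round(b,1)
E
python3 - <<'E'
from h import *
for n in ['top','scene']:
    d=dict(np.load(f'{n}.npz')); H=hsv(d); P=cloud(d); z=P[...,2]
    print(n)
    br=(H[...,0]>14)&(H[...,0]<28)&(H[...,1]>120)&(H[...,2]>60)
    for a,c,m in blobs(br):
        if a>1500: continue
        t=m&(z>.038)&(z<.052)
        r=ell(t,d,.045) if t.sum()>20 else None
        print('brass',a,c.round(),np.percentile(z[m],[5,90]).round(4),r)
    bl=(H[...,0]>100)&(H[...,0]<120)&(H[...,1]>150)&(H[...,2]>80)
    for a,c,m in blobs(bl,300):
        if a>3000: continue
        f=cv2.morphologyEx(m.astype(np.uint8),cv2.MORPH_CLOSE,np.ones((5,5)))
        print('jig disc',a,c.round(),ell(f,d,.008))
        cs,_=cv2.findContours(f,cv2.RETR_EXTERNAL,cv2.CHAIN_APPROX_NONE); g=np.zeros_like(f); cv2.drawContours(g,cs,-1,1,-1)
        g=(g>0)&(H[...,1]<60)&(H[...,2]>130)
        print('   rim',ell(g,d,.014), np.median(z[g]).round(4))
    gr=(H[...,1]<40)&(H[...,2]>110)&(z>.035)&(z<.055)
    for a,c,m in blobs(gr,60): print('grey',a,c.round(),ell(m,d,.045))
E
```

```text
top
brass 1278 [337.  71.] [0.014  0.1278] (808.8, 22.7, 6.2, 30.8)
brass 1078 [336.  34.] [0.127  0.1643] None
brass 32 [319.  89.] [0.0069 0.0162] None
brass 40 [346.  89.] [0.0056 0.0257] None
brass 98 [229. 172.] [0.0045 0.0449] (606.4, 146.1, 21.4, 23.3)
brass 213 [338. 241.] [0.0199 0.0466] (452.4, -97.3, 42.6, 51.8)
brass 97 [166. 250.] [0.0174 0.0449] (444.6, 272.7, 21.8, 22.8)
brass 157 [255. 255.] [0.0011 0.0465] (418.4, 86.9, 35.3, 36.0)
jig disc 467 [166. 183.] (589.4, 302.6, 86.7, 90.5)
   rim (588.8, 303.4, 55.4, 56.6) 0.0113
grey 319 [359. 171.] (603.9, -147.0, 52.1, 53.0)
grey 221 [418. 248.] (430.8, -269.7, 39.7, 42.1)
scene
brass 592 [232. 180.] [0.0104 0.0476] (459.2, -94.3, 51.5, 56.6)
brass 395 [318. 182.] [0.0138 0.0477] (421.4, 92.1, 39.2, 44.5)
brass 501 [415. 206.] [0.0113 0.0484] (436.2, 304.4, 45.2, 49.2)
brass 256 [329. 264.] [0.0161 0.0477] (612.4, 150.2, 26.9, 31.4)
brass 114 [ 62. 335.] [0.0477 0.0592] (866.6, -289.6, 7.8, 17.7)
brass 35 [ 49. 347.] [0.049  0.0601] None
jig disc 1700 [14. 30.] (79.4, -850.2, 106.8, 316.6)Traceback (most recent call last):
  File "<stdin>", line 18, in <module>
  File "h.py", line 23, in ell
    c=max(cs,key=len)[:,0]
      ~~~^^^^^^^^^^^^
ValueError: max() iterable argument is empty
```

Run:
```python
from h import *
for n,seeds in [('top',[(338,237),(254,255),(228,171),(295,166),(416,174),(163,183)]),('scene',[(232,173),(319,177),(330,260),(254,260),(130,223),(408,275)])]:
    d=dict(np.load(f'{n}.npz')); H=hsv(d); P=cloud(d); z=P[...,2]; u,v=np.meshgrid(range(560),range(420))
    for i,(x,y) in enumerate(seeds):
        if i<3:
            loc=(np.hypot(u-x,v-y)<22)&(z>.036)&(z<.055)&(H[...,1]>60)
            h=.045
        else:
            loc=(np.hypot(u-x,v-y)<26)&(H[...,0]>95)&(H[...,0]<125)&(H[...,1]>130)&(H[...,2]>60); h=.008
        b=max(blobs(loc),key=lambda t:t[0])[2]
        print(n,i,b.sum(),ell(cv2.dilate(b.astype(np.uint8),np.ones((3,3))),d,h), z[b].mean().round(4))
        if i>2:
            g=(np.hypot(u-x,v-y)<20)&(H[...,1]<70)&(H[...,2]>110)
            print('   rim',ell(max(blobs(g),key=lambda t:t[0])[2],d,.014))
```

```text
top 0 307 (455.4, -97.0, 56.6, 57.7) 0.0447
top 1 195 (418.5, 89.4, 45.1, 45.5) 0.0446
top 2 112 (609.1, 147.0, 33.2, 35.2) 0.0438
top 3 74 (587.3, -23.1, 20.4, 60.2) 0.0076
   rim (623.7, -4.2, 82.5, 83.4)
top 4 251 (586.9, -290.4, 62.4, 90.4) 0.0119
   rim (600.6, -283.0, 68.0, 69.1)
top 5 719 (589.0, 303.4, 99.0, 101.0) 0.0102
   rim (589.0, 303.6, 56.1, 57.0)
scene 0 344 (459.8, -93.5, 57.9, 65.4) 0.0446
scene 1 230 (422.1, 92.7, 45.4, 53.7) 0.0447
scene 2 169 (612.9, 150.7, 32.9, 38.6) 0.0448
scene 3 152 (660.9, 16.4, 23.3, 66.9) 0.0154
   rim (625.5, -1.4, 79.2, 81.0)
scene 4 590 (602.2, -281.7, 94.3, 98.1) 0.0107
   rim (602.2, -281.6, 67.7, 69.7)
scene 5 1056 (590.1, 306.3, 100.1, 103.4) 0.0131
   rim (589.9, 306.3, 55.7, 56.6)
```

Rim diameters of about 80, 68 and 56 mm identify the jigs as large (624,-3), medium (601,-282) and small (590,305) mm. Tube outside diameters identify the bushes. Next I square the tool to the world axes and hover over the large brass bush.

Call:
drive_tool(
  plan=[
    [0, 0, 0, 0, 0, 7.94, 1],
    [0, 0, 0, 0, 0, 7.94, 1],
    [0, 0, 0, 0, 0, 7.94, 1],
    [0.017, -0.04, 0, 0, 0, 0, 1],
    [0.017, -0.04, 0, 0, 0, 0, 1],
    [0.017, -0.04, 0, 0, 0, 0, 1],
    [0.017, -0.04, 0, 0, 0, 0, 1],
    [0.017, -0.04, 0, 0, 0, 0, 1],
    [0.017, -0.04, 0, 0, 0, 0, 1],
    [0.017, -0.04, 0, 0, 0, 0, 1],
  ],
)

```text
t: 1.1
tcp_pos: [0.3717, -0.2899, 0.2451]
tool_rot: [1.0, -0.0, -0.0, -0.0]
force: [1.0, -0.5, -0.2]
finger_gap: 1.0
gripper_force: 0.0
```

Call:
drive_tool(
  plan=[
    [0.017, -0.04, 0, 0, 0, 0, 1],
    [0.017, -0.04, 0, 0, 0, 0, 1],
    [0.017, -0.04, 0, 0, 0, 0, 1],
    [0.017, -0.04, 0, 0, 0, 0, 1],
    [0.017, -0.035, 0, 0, 0, 0, 1],
    [0, 0, 0, 0, 0, 0, 1],
    [0, 0, 0, 0, 0, 0, 1],
  ],
)

```text
t: 1.8
tcp_pos: [0.4564, -0.0959, 0.2451]
tool_rot: [1.0, 0.001, -0.0, 0.0]
force: [0.3, -0.1, 0.1]
finger_gap: 0.997
gripper_force: 0.0
```

```bash
cat >> h.py <<'E'
def wrist(name=None):
    from station import manip
    from scipy.spatial.transform import Rotation as R
    s=manip.sense(); d=manip.snapshot('wrist')
    T=np.eye(4); T[:3,:3]=R.from_quat(s['tool_rot']).as_matrix(); T[:3,3]=s['tcp_pos']
    d['extrinsics']=T@d['mount']
    if name: cv2.imwrite(f'pics/{name}.png',d['image'][:,:,::-1])
    return s,d
def project(d,p):
    f=210/np.tan(np.radians(float(d['fov_y']))/2); E=np.linalg.inv(d['extrinsics'])
    c=E[:3,:3]@np.asarray(p,float)+E[:3,3]
    return d['cx']+f*c[0]/-c[2], d['cy']-f*c[1]/-c[2]
def bush():
    "brass tops in the wrist view -> world mm"
    s,d=wrist(); H=hsv(d); z=cloud(d)[...,2]
    m=(z>.036)&(z<.055)&(H[...,0]>10)&(H[...,0]<35)&(H[...,1]>60)
    for a,c,b in blobs(m,150): print('brass',a,c.round(),ell(cv2.dilate(b.astype(np.uint8),np.ones((3,3))),d,.045))
    print('tcp',s['tcp_pos'].round(4),s['t'])
def jigs():
    s,d=wrist(); H=hsv(d)
    m=(H[...,0]>98)&(H[...,0]<122)&(H[...,1]>130)&(H[...,2]>60)
    for a,c,b in blobs(m,400): print('blue',a,c.round(),ell(b,d,.008))
    m=(H[...,1]<60)&(H[...,2]>120)
    for a,c,b in blobs(m,300): print('white',a,c.round(),ell(b,d,.014))
    print('tcp',s['tcp_pos'].round(4),s['t'])
E
python3 - <<'E'
from h import *
s,d=wrist('w1'); print(d['mount'].round(3).tolist(),d['fov_y'],project(d,(.457,-.096,.045)))
bush(); jigs()
E
```

```text
[[-0.0, 0.954, 0.301, 0.076], [1.0, 0.0, -0.0, 0.0], [-0.0, 0.301, -0.954, -0.129], [0.0, 0.0, 0.0, 1.0]] 71.63745495130973 (np.float64(283.3636544904288), np.float64(181.7892194519809))
brass 856 [40. 31.] (609.7, 145.9, 31.2, 37.9)
brass 1142 [283. 181.] (457.4, -96.1, 55.1, 56.5)
brass 808 [128. 211.] (420.5, 88.7, 43.5, 49.1)
tcp [ 0.4562 -0.0968  0.2451] 1.85
blue 1358 [204.  44.] (623.7, -3.2, 88.9, 93.6)
blue 3232 [444.  47.] (601.6, -281.3, 95.3, 100.4)
white 129460 [248. 157.] (409.6, -79.2, 487.9, 882.7)
white 1211 [451.  45.] (602.2, -282.0, 67.0, 68.4)
white 1751 [432. 196.] (429.7, -287.8, 51.1, 85.6)
white 566 [398. 283.] (294.4, -264.6, 19.1, 114.1)
white 1224 [359. 343.] (194.4, -210.1, 57.5, 92.1)
white 1870 [117. 400.] (79.0, 177.4, 86.2, 118.6)
white 1873 [450. 400.] (78.3, -372.6, 86.3, 119.8)
tcp [ 0.4561 -0.0973  0.2451] 1.9
```

View pics/w1.png

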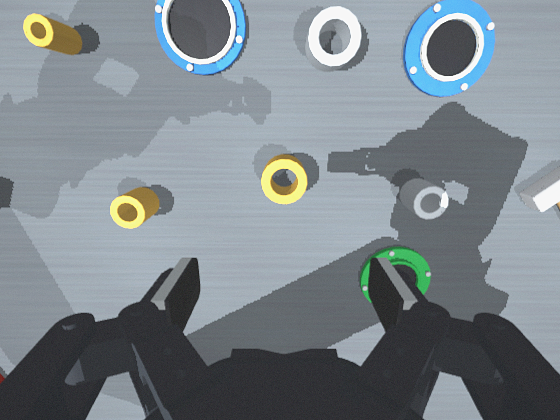

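The wrist view has golden rings at (283,181) large, (128,211) medium and (40,31) small. The other candidates are the steel rings at (334,36) and (430,203), which are grey, and the square block, which is out of view. I'll confirm this in one enlarged crop.

Run:
```python
import cv2
a=cv2.imread('pics/w1.png')[0:240,0:320]; cv2.imwrite('pics/w1c.png',cv2.resize(a,None,fx=2.4,fy=2.4,interpolation=cv2.INTER_CUBIC))
```

```text
(no output)
```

View pics/w1c.png

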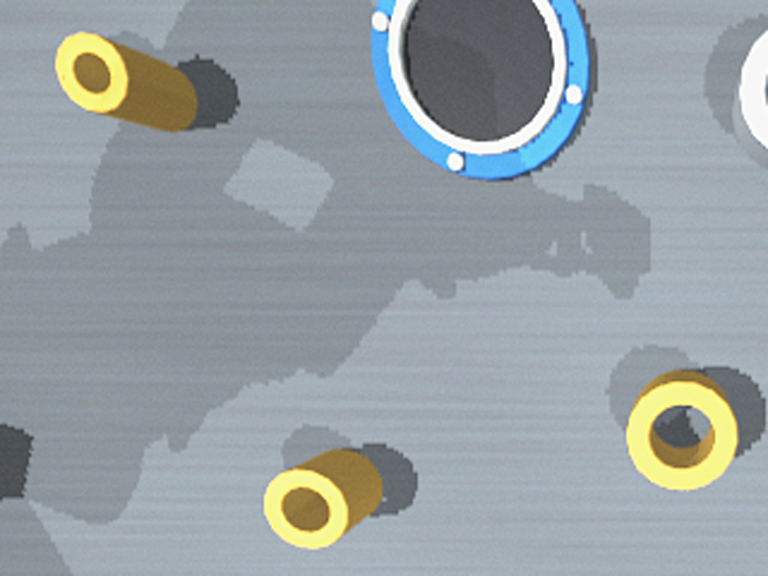

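The crop shows three round golden tubes with bores. The widest is at (683,432), the middle one at (307,508) and the narrowest at (92,72), and the large blue jig with a white rim is at (480,60). I'll descend on the large bush and grip it.

Call:
drive_tool(
  plan=[
    [0.001, -0.001, 0.04, 0, 0, 0, 1],
    [0, 0, 0.04, 0, 0, 0, 1],
    [0, 0, 0.04, 0, 0, 0, 1],
    [0, 0, 0.04, 0, 0, 0, 1],
    [0, 0, 0.03, 0, 0, 0, 1],
    [0, 0, 0.015, 0, 0, 0, 1],
    [0, 0, 0.01, 0, 0, 0, 1],
    [0, 0, 0, 0, 0, 0, 1],
  ],
)

```text
t: 2.75
tcp_pos: [0.4569, -0.0966, 0.0293]
tool_rot: [1.0, -0.001, -0.001, -0.0]
force: [-1.0, 0.1, 0.4]
finger_gap: 1.002
gripper_force: 0.0
```

Call:
drive_tool(
  plan=[
    [0, 0, 0, 0, 0, 0, -1],
    [0, 0, 0, 0, 0, 0, -1],
    [0, 0, 0, 0, 0, 0, -1],
    [0, 0, 0, 0, 0, 0, -1],
    [0, 0, 0, 0, 0, 0, -1],
    [0, 0, 0, 0, 0, 0, -1],
    [0, 0, 0, 0, 0, 0, -1],
    [0, 0, 0, 0, 0, 0, -1],
  ],
  newtons=50,
)

```text
t: 3.55
tcp_pos: [0.4581, -0.096, 0.0318]
tool_rot: [1.0, -0.0, 0.001, 0.001]
force: [-0.8, -1.1, 5.5]
finger_gap: 0.61
gripper_force: 52.0
```

Gripped at a 52 mm gap. Now I lift and carry it towards the large jig.

Call:
drive_tool(
  plan=[
    [0, 0, -0.02, 0, 0, 0, -1],
    [0, 0, -0.03, 0, 0, 0, -1],
    [0, 0, -0.04, 0, 0, 0, -1],
    [0.02, -0.01, -0.03, 0, 0, 0, -1],
    [0.03, -0.02, 0, 0, 0, 0, -1],
    [0.03, -0.02, 0, 0, 0, 0, -1],
    [0.03, -0.02, 0, 0, 0, 0, -1],
    [0.02, -0.01, 0, 0, 0, 0, -1],
    [0, 0, 0, 0, 0, 0, -1],
    [0, 0, 0, 0, 0, 0, -1],
  ],
)

```text
t: 4.55
tcp_pos: [0.5862, -0.015, 0.1497]
tool_rot: [1.0, 0.001, -0.001, -0.0]
force: [-0.9, -0.1, -5.6]
finger_gap: 0.612
gripper_force: 55.6
```

Run:
```python
from h import *
from station import manip
print(manip.sense()['force'])
wrist('w2'); jigs()
```

```text
[-0.86124598 -0.14453673 -5.61507895]
blue 1555 [279. 121.] (630.1, -4.8, 83.0, 90.8)
blue 2379 [531. 181.] (599.6, -264.9, 66.9, 89.0)
blue 557 [229. 171.] (609.3, 30.2, 22.8, 55.5)
blue 501 [291. 192.] (592.2, -19.7, 21.7, 55.2)
white 118782 [229. 133.] (592.3, 75.0, 316.2, 596.3)
white 4496 [443. 186.] (596.2, -164.8, 55.6, 114.9)
white 699 [543. 181.] (601.1, -274.3, 52.1, 60.9)
white 1214 [550. 268.] (498.6, -291.4, 24.6, 110.4)
white 418 [284. 264.] (514.6, -15.6, 15.2, 37.6)
white 2829 [284. 336.] (433.3, -16.1, 73.3, 142.4)
white 1896 [526. 338.] (417.8, -290.3, 40.4, 114.8)
white 1544 [151. 395.] (338.4, 143.1, 37.0, 115.2)
white 301 [426. 409.] (314.6, -191.0, 24.2, 37.9)
tcp [ 0.5856 -0.0153  0.1496] 4.6
```

View pics/w2.png

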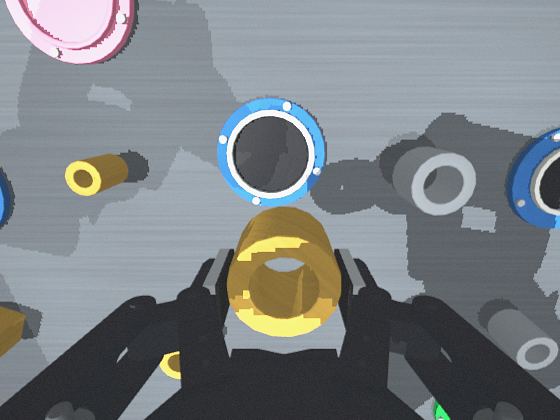

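The large bush is held upright at (284,290), and the large jig is fully visible ahead, with its rim centred at (271,153). I'll measure the rim locally.

```bash
cat >> h.py <<'E'
def rim(p,r=75):
    "white rim near world xy p (m): filled-blue-disc ellipse + rim ellipse"
    s,d=wrist(); H=hsv(d); x,y=project(d,(*p,.014)); u,v=np.meshgrid(range(560),range(420)); w=np.hypot(u-x,v-y)<r
    m=w&(H[...,0]>98)&(H[...,0]<122)&(H[...,1]>110)&(H[...,2]>50)
    b=cv2.morphologyEx(m.astype(np.uint8),cv2.MORPH_CLOSE,np.ones((7,7)))
    b=max(blobs(b),key=lambda t:t[0])[2]; print('disc',ell(b,d,.008))
    cs,_=cv2.findContours(b.astype(np.uint8),cv2.RETR_EXTERNAL,cv2.CHAIN_APPROX_NONE)
    g=np.zeros(b.shape,np.uint8); cv2.drawContours(g,[cv2.convexHull(np.vstack(cs))],-1,1,-1)
    k=(g>0)&(H[...,1]<60)&(H[...,2]>175); print('rim',ell(max(blobs(k),key=lambda t:t[0])[2],d,.014))
    print('tcp',s['tcp_pos'].round(4),s['t'])
E
python3 - <<'E'
from h import *
rim((.624,-.003))
E
```

```text
disc (625.7, -3.1, 98.5, 98.7)
rim (624.9, -2.9, 78.1, 81.5)
tcp [ 0.5855 -0.0156  0.1497] 4.65
```

Call:
drive_tool(
  plan=[
    [0.02, -0.006, 0, 0, 0, 0, -1],
    [0.02, -0.006, 0, 0, 0, 0, -1],
    [0, 0, 0.03, 0, 0, 0, -1],
    [0, 0, 0.03, 0, 0, 0, -1],
    [0, 0, 0.025, 0, 0, 0, -1],
    [0, 0, 0.015, 0, 0, 0, -1],
    [0, 0, 0.007, 0, 0, 0, -1],
    [0, 0, 0, 0, 0, 0, -1],
    [0, 0, 0, 0, 0, 0, -1],
  ],
)

```text
t: 5.6
tcp_pos: [0.6283, -0.004, 0.0444]
tool_rot: [1.0, -0.0, 0.001, 0.0]
force: [0.1, 0.1, -5.9]
finger_gap: 0.616
gripper_force: 55.6
```

Call:
drive_tool(
  plan=[
    [-0.001, 0, 0.002, 0, 0, 0, -1],
    [-0.001, 0, 0, 0, 0, 0, -1],
    [0, 0, 0.002, 0, 0, 0, -1],
    [0, 0, 0, 0, 0, 0, -1],
    [0, 0, 0, 0, 0, 0, -1],
  ],
)

```text
t: 6.1
tcp_pos: [0.6257, -0.0037, 0.0399]
tool_rot: [1.0, 0.0, 0.0, 0.0]
force: [-0.3, -0.2, -2.1]
finger_gap: 0.619
gripper_force: 55.9
```

Part of the weight is now on the seat. I release and rise.

Call:
drive_tool(
  plan=[
    [0, 0, 0.001, 0, 0, 0, -1],
    [0, 0, 0, 0, 0, 0, 0.5],
    [0, 0, 0, 0, 0, 0, 1],
    [0, 0, 0, 0, 0, 0, 1],
    [0, 0, 0, 0, 0, 0, 1],
    [0, 0, 0, 0, 0, 0, 1],
    [0, 0, -0.03, 0, 0, 0, 1],
    [0, 0, -0.04, 0, 0, 0, 1],
    [0, 0, -0.05, 0, 0, 0, 1],
    [-0.02, 0, -0.05, 0, 0, 0, 1],
  ],
)

```text
t: 7.1
tcp_pos: [0.609, -0.0041, 0.2067]
tool_rot: [1.0, 0.0, 0.002, 0.0]
force: [0.6, -0.8, -0.0]
finger_gap: 1.002
gripper_force: 0.0
```

Call:
drive_tool(
  plan=[
    [-0.04, 0, 0, 0, 0, 0, 1],
    [-0.03, 0, 0, 0, 0, 0, 1],
    [0, 0, 0, 0, 0, 0, 1],
    [0, 0, 0, 0, 0, 0, 1],
  ],
)

```text
t: 7.5
tcp_pos: [0.5369, -0.0038, 0.2051]
tool_rot: [1.0, -0.0, 0.001, 0.0]
force: [0.7, 0.1, 0.1]
finger_gap: 1.002
gripper_force: 0.0
```

Run:
```python
from h import *
wrist('w3'); rim((.625,-.003)); bush()
s,d=wrist(); H=hsv(d); z=cloud(d)[...,2]
m=(z>.045)&(z<.065)&(H[...,0]>10)&(H[...,0]<35)&(H[...,1]>60)
for a,c,b in blobs(m,150): print(a,c,z[b].mean(),ell(cv2.dilate(b.astype(np.uint8),np.ones((3,3))),d,.053))
```

```text
disc (625.1, -3.0, 97.6, 99.2)
rim (626.1, -3.2, 77.7, 81.5)
tcp [ 0.5379 -0.0039  0.2051] 7.55
brass 1898 [283. 101.] (624.6, -4.0, 56.0, 56.3)
brass 766 [124. 118.] (610.9, 147.0, 30.8, 35.2)
brass 1247 [ 17. 279.] (436.5, 295.9, 46.0, 56.9)
brass 492 [209. 290.] (421.7, 83.6, 30.2, 51.2)
tcp [ 0.5383 -0.004   0.2049] 7.6
1879 [283.16870676 101.07716871] 0.0532786344737967 (624.3, -4.0, 54.6, 54.7)
386 [122.00777202 117.45336788] 0.04576659878884082 (610.9, 144.8, 28.9, 29.4)
739 [ 14.42489851 281.18538566] 0.045861513663191994 (438.5, 291.6, 38.0, 46.7)
276 [208.47463768 293.22101449] 0.04583616613935707 (423.2, 83.3, 29.7, 39.9)
```

View pics/w3.png

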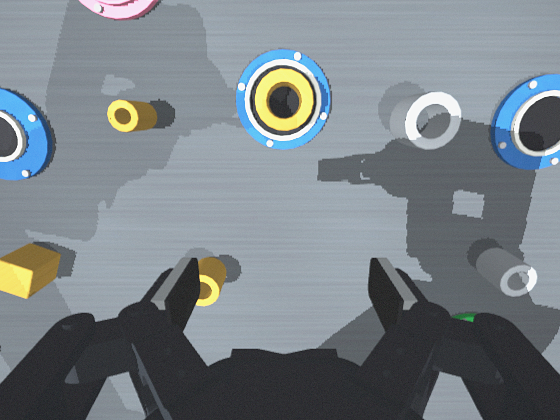

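The large bush sits centred in its rim at (284,99), with its top 53 mm above the bench. Now to the medium bush.

Call:
drive_tool(
  plan=[
    [-0.03, -0.024, 0, 0, 0, 0, 1],
    [-0.03, -0.024, 0, 0, 0, 0, 1],
    [-0.03, -0.024, 0, 0, 0, 0, 1],
    [-0.028, -0.022, 0, 0, 0, 0, 1],
    [0, 0, 0, 0, 0, 0, 1],
    [0, 0, 0, 0, 0, 0, 1],
  ],
)

```text
t: 8.3
tcp_pos: [0.4196, 0.0907, 0.2048]
tool_rot: [1.0, 0.001, 0.001, 0.0]
force: [-0.0, 0.1, 0.1]
finger_gap: 1.0
gripper_force: 0.0
```

Run:
```python
from h import *
bush()
```

```text
brass 1782 [ 75. 176.] (434.8, 300.6, 50.0, 53.6)
brass 916 [283. 191.] (420.2, 91.0, 42.9, 44.3)
tcp [0.4196 0.0907 0.2048] 8.3
```

Call:
drive_tool(
  plan=[
    [0.0005, 0, 0.04, 0, 0, 0, 1],
    [0, 0, 0.04, 0, 0, 0, 1],
    [0, 0, 0.04, 0, 0, 0, 1],
    [0, 0, 0.03, 0, 0, 0, 1],
    [0, 0, 0.015, 0, 0, 0, 1],
    [0, 0, 0.01, 0, 0, 0, 1],
    [0, 0, 0, 0, 0, 0, 1],
  ],
)

```text
t: 9.05
tcp_pos: [0.4203, 0.0897, 0.0283]
tool_rot: [1.0, -0.0, -0.0, -0.0]
force: [-0.3, -0.3, -0.0]
finger_gap: 1.0
gripper_force: 0.0
```

Call:
drive_tool(
  plan=[
    [0, 0, 0, 0, 0, 0, -1],
    [0, 0, 0, 0, 0, 0, -1],
    [0, 0, 0, 0, 0, 0, -1],
    [0, 0, 0, 0, 0, 0, -1],
    [0, 0, 0, 0, 0, 0, -1],
    [0, 0, 0, 0, 0, 0, -1],
    [0, 0, 0, 0, 0, 0, -1],
    [0, 0, 0, 0, 0, 0, -1],
    [0, 0, 0, 0, 0, 0, -1],
  ],
  newtons=50,
)

```text
t: 9.95
tcp_pos: [0.4201, 0.0903, 0.0309]
tool_rot: [1.0, 0.0, 0.001, 0.0]
force: [0.7, 0.2, 6.1]
finger_gap: 0.47
gripper_force: 50.1
```

Call:
drive_tool(
  plan=[
    [0, 0, -0.03, 0, 0, 0, -1],
    [0, 0, -0.04, 0, 0, 0, -1],
    [0, 0, -0.04, 0, 0, 0, -1],
    [0, 0, -0.03, 0, 0, 0, -1],
    [0.013, 0.037, 0, 0, 0, 0, -1],
    [0.013, 0.037, 0, 0, 0, 0, -1],
    [0.013, 0.037, 0, 0, 0, 0, -1],
    [0.013, 0.037, 0, 0, 0, 0, -1],
    [0.013, 0.037, 0, 0, 0, 0, -1],
    [0.013, 0.037, 0, 0, 0, 0, -1],
  ],
)

```text
t: 10.95
tcp_pos: [0.4968, -0.1328, 0.1698]
tool_rot: [1.0, -0.0, -0.0, -0.0]
force: [0.4, 1.3, -3.5]
finger_gap: 0.471
gripper_force: 52.7
```

Call:
drive_tool(
  plan=[
    [0.013, 0.037, 0, 0, 0, 0, -1],
    [0.013, 0.037, 0, 0, 0, 0, -1],
    [0.013, 0.037, 0, 0, 0, 0, -1],
    [0.013, 0.037, 0, 0, 0, 0, -1],
    [0, 0, 0, 0, 0, 0, -1],
    [0, 0, 0, 0, 0, 0, -1],
  ],
)

```text
t: 11.55
tcp_pos: [0.5485, -0.2799, 0.1691]
tool_rot: [1.0, -0.001, -0.001, -0.001]
force: [0.1, 1.5, -3.7]
finger_gap: 0.465
gripper_force: 52.7
```

Run:
```python
from h import *
wrist('w4'); rim((.602,-.282))
```

```text
disc (602.9, -282.9, 90.7, 92.0)
rim (602.6, -282.8, 66.9, 67.1)
tcp [ 0.548  -0.2787  0.169 ] 11.6
```

View pics/w4.png

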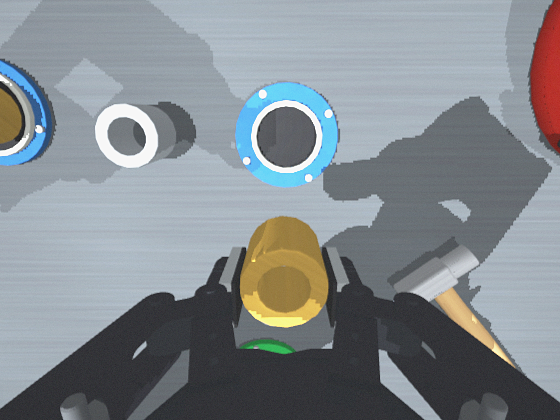

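The medium bush is held at (284,275), and the medium jig (blue disc, white rim) is at (287,136). I move over it and lower.

Call:
drive_tool(
  plan=[
    [0.027, 0.0015, 0, 0, 0, 0, -1],
    [0.027, 0.0015, 0, 0, 0, 0, -1],
    [0, 0, 0.04, 0, 0, 0, -1],
    [0, 0, 0.04, 0, 0, 0, -1],
    [0, 0, 0.025, 0, 0, 0, -1],
    [0, 0, 0.015, 0, 0, 0, -1],
    [0, 0, 0.007, 0, 0, 0, -1],
    [0, 0, 0, 0, 0, 0, -1],
    [0, 0, 0, 0, 0, 0, -1],
  ],
)

```text
t: 12.55
tcp_pos: [0.6044, -0.2831, 0.0442]
tool_rot: [1.0, 0.0, 0.001, 0.001]
force: [-0.3, -0.3, -3.0]
finger_gap: 0.47
gripper_force: 52.7
```

Call:
drive_tool(
  plan=[
    [0, 0, 0.002, 0, 0, 0, -1],
    [0, 0, 0, 0, 0, 0, -1],
    [0, 0, 0, 0, 0, 0, -1],
  ],
)

```text
t: 12.85
tcp_pos: [0.6037, -0.283, 0.0415]
tool_rot: [1.0, -0.0, 0.0, 0.0]
force: [0.1, -0.9, -2.9]
finger_gap: 0.466
gripper_force: 52.7
```

Call:
drive_tool(
  plan=[
    [-0.001, 0, 0.002, 0, 0, 0, -1],
    [0, 0, 0, 0, 0, 0, -1],
    [0, 0, 0, 0, 0, 0, -1],
  ],
)

```text
t: 13.15
tcp_pos: [0.6026, -0.283, 0.0391]
tool_rot: [1.0, -0.0, 0.0, 0.0]
force: [-0.0, -0.6, -1.5]
finger_gap: 0.471
gripper_force: 53.0
```

The medium bush is touching the seat. I release, rise and look from a step back.

Call:
drive_tool(
  plan=[
    [0, 0, 0.001, 0, 0, 0, -1],
    [0, 0, 0, 0, 0, 0, 0.5],
    [0, 0, 0, 0, 0, 0, 1],
    [0, 0, 0, 0, 0, 0, 1],
    [0, 0, 0, 0, 0, 0, 1],
    [0, 0, 0, 0, 0, 0, 1],
    [0, 0, -0.03, 0, 0, 0, 1],
    [0, 0, -0.04, 0, 0, 0, 1],
    [0, 0, -0.05, 0, 0, 0, 1],
    [-0.02, 0, -0.05, 0, 0, 0, 1],
  ],
)

```text
t: 14.15
tcp_pos: [0.5855, -0.283, 0.206]
tool_rot: [1.0, 0.001, 0.001, 0.001]
force: [0.9, -1.3, 1.0]
finger_gap: 1.001
gripper_force: 0.0
```

Call:
drive_tool(
  plan=[
    [-0.04, 0, 0, 0, 0, 0, 1],
    [-0.03, 0, 0, 0, 0, 0, 1],
    [0, 0, 0, 0, 0, 0, 1],
    [0, 0, 0, 0, 0, 0, 1],
  ],
)

```text
t: 14.55
tcp_pos: [0.5137, -0.2829, 0.2045]
tool_rot: [1.0, -0.0, 0.0, 0.0]
force: [0.3, 0.4, 0.4]
finger_gap: 0.997
gripper_force: 0.0
```

```bash
cat >> h.py <<'E'
def seated():
    s,d=wrist(); H=hsv(d); z=cloud(d)[...,2]
    m=(z>.044)&(z<.068)&(H[...,0]>10)&(H[...,0]<35)&(H[...,1]>60)
    for a,c,b in blobs(m,250): print('seated',a,c.round(),z[b].mean().round(4),ell(cv2.dilate(b.astype(np.uint8),np.ones((3,3))),d,.053))
E
python3 - <<'E'
from h import *
wrist('w5'); seated(); rim((.603,-.283))
E
```

```text
seated 256 [ 3. 82.] 0.0474 (616.9, -34.0, 8.3, 38.8)
seated 1175 [283. 100.] 0.0532 (601.6, -283.3, 42.5, 42.7)
disc (602.5, -282.8, 98.5, 98.8)
rim (602.5, -282.6, 66.3, 67.0)
tcp [ 0.5148 -0.2831  0.2042] 14.65
```

View pics/w5.png

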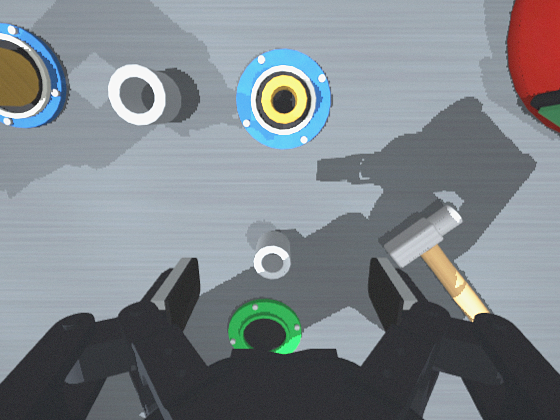

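The medium bush sits centred in the medium rim at (284,99). Now to the small bush.

Call:
drive_tool(
  plan=[
    [0.0097, -0.0431, 0, 0, 0, 0, 1],
    [0.0097, -0.0431, 0, 0, 0, 0, 1],
    [0.0097, -0.0431, 0, 0, 0, 0, 1],
    [0.0097, -0.0431, 0, 0, 0, 0, 1],
    [0.0097, -0.0431, 0, 0, 0, 0, 1],
    [0.0097, -0.0431, 0, 0, 0, 0, 1],
    [0.0097, -0.0431, 0, 0, 0, 0, 1],
    [0.0097, -0.0431, 0, 0, 0, 0, 1],
    [0.0097, -0.0431, 0, 0, 0, 0, 1],
    [0.0097, -0.0431, 0, 0, 0, 0, 1],
  ],
)

```text
t: 15.7
tcp_pos: [0.6117, 0.1509, 0.2037]
tool_rot: [1.0, 0.001, 0.0, -0.0]
force: [0.8, -0.3, 0.5]
finger_gap: 1.003
gripper_force: 0.0
```

Call:
drive_tool(
  plan=[
    [0, 0, 0, 0, 0, 0, 1],
    [0, 0, 0, 0, 0, 0, 1],
  ],
)

```text
t: 15.9
tcp_pos: [0.6111, 0.15, 0.2035]
tool_rot: [1.0, 0.002, -0.0, 0.0]
force: [-0.1, -1.2, -0.3]
finger_gap: 1.004
gripper_force: 0.0
```

Run:
```python
from h import *
bush()
```

```text
brass 2114 [437. 179.] (624.2, -4.6, 56.4, 65.3)
brass 528 [284. 191.] (611.8, 149.4, 31.0, 32.6)
tcp [0.6111 0.15   0.2035] 15.9
```

Call:
drive_tool(
  plan=[
    [0.0005, 0.0005, 0.04, 0, 0, 0, 1],
    [0, 0, 0.04, 0, 0, 0, 1],
    [0, 0, 0.04, 0, 0, 0, 1],
    [0, 0, 0.03, 0, 0, 0, 1],
    [0, 0, 0.014, 0, 0, 0, 1],
    [0, 0, 0.01, 0, 0, 0, 1],
    [0, 0, 0, 0, 0, 0, 1],
  ],
)

```text
t: 16.65
tcp_pos: [0.6113, 0.147, 0.0296]
tool_rot: [1.0, -0.001, -0.0, 0.0]
force: [0.3, -0.1, 0.8]
finger_gap: 1.0
gripper_force: 0.0
```

Call:
drive_tool(
  plan=[
    [0, 0, 0, 0, 0, 0, -1],
    [0, 0, 0, 0, 0, 0, -1],
    [0, 0, 0, 0, 0, 0, -1],
    [0, 0, 0, 0, 0, 0, -1],
    [0, 0, 0, 0, 0, 0, -1],
    [0, 0, 0, 0, 0, 0, -1],
    [0, 0, 0, 0, 0, 0, -1],
    [0, 0, 0, 0, 0, 0, -1],
    [0, 0, 0, 0, 0, 0, -1],
    [0, 0, 0, 0, 0, 0, -1],
  ],
  newtons=50,
)

```text
t: 17.65
tcp_pos: [0.612, 0.1481, 0.0315]
tool_rot: [1.0, 0.0, 0.001, -0.0]
force: [-0.1, -0.1, 5.7]
finger_gap: 0.342
gripper_force: 49.0
```

Call:
drive_tool(
  plan=[
    [0, 0, -0.03, 0, 0, 0, -1],
    [0, 0, -0.04, 0, 0, 0, -1],
    [0, 0, -0.04, 0, 0, 0, -1],
    [0, 0, -0.03, 0, 0, 0, -1],
    [-0.019, -0.039, 0, 0, 0, 0, -1],
    [-0.019, -0.039, 0, 0, 0, 0, -1],
    [-0.019, -0.039, 0, 0, 0, 0, -1],
    [-0.019, -0.039, 0, 0, 0, 0, -1],
    [0, 0, 0, 0, 0, 0, -1],
    [0, 0, 0, 0, 0, 0, -1],
  ],
)

```text
t: 18.65
tcp_pos: [0.5342, 0.3048, 0.1699]
tool_rot: [1.0, 0.002, -0.0, 0.0]
force: [0.9, 0.0, -1.5]
finger_gap: 0.338
gripper_force: 49.9
```

Run:
```python
from h import *
wrist('w6'); rim((.59,.305))
```

```text
disc (591.1, 305.2, 91.9, 92.2)
rim (590.7, 305.4, 54.8, 55.0)
tcp [0.535  0.3038 0.1699] 18.7
```

View pics/w6.png

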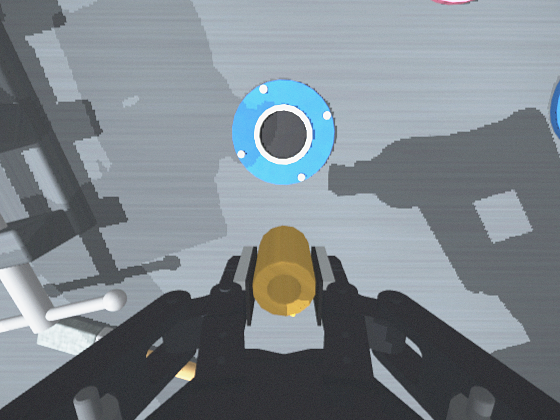

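The small bush is held at (284,275), and the small jig is ahead with its rim at (283,134). The vise at the far left is clear. I move over the jig and lower.

Call:
drive_tool(
  plan=[
    [0.028, -0.0005, 0, 0, 0, 0, -1],
    [0.028, -0.0005, 0, 0, 0, 0, -1],
    [0, 0, 0.04, 0, 0, 0, -1],
    [0, 0, 0.04, 0, 0, 0, -1],
    [0, 0, 0.025, 0, 0, 0, -1],
    [0, 0, 0.015, 0, 0, 0, -1],
    [0, 0, 0.007, 0, 0, 0, -1],
    [0, 0, 0, 0, 0, 0, -1],
    [0, 0, 0, 0, 0, 0, -1],
  ],
)

```text
t: 19.65
tcp_pos: [0.5925, 0.3049, 0.0445]
tool_rot: [1.0, -0.0, 0.001, -0.0]
force: [-0.2, 1.0, -1.0]
finger_gap: 0.338
gripper_force: 49.9
```

Call:
drive_tool(
  plan=[
    [0, 0, 0.002, 0, 0, 0, -1],
    [0, 0, 0, 0, 0, 0, -1],
    [0, 0, 0, 0, 0, 0, -1],
  ],
)

```text
t: 19.95
tcp_pos: [0.5916, 0.3051, 0.042]
tool_rot: [1.0, 0.0, 0.001, -0.0]
force: [1.0, -0.1, -1.7]
finger_gap: 0.34
gripper_force: 49.9
```

Call:
drive_tool(
  plan=[
    [-0.001, 0, 0.002, 0, 0, 0, -1],
    [0, 0, 0.0005, 0, 0, 0, -1],
    [0, 0, 0, 0, 0, 0, -1],
  ],
)

```text
t: 20.25
tcp_pos: [0.5906, 0.3051, 0.0396]
tool_rot: [1.0, 0.0, 0.001, -0.0]
force: [-1.1, -1.0, 4.5]
finger_gap: 0.338
gripper_force: 50.5
```

It is seated with a 4.5 N push-back. I release, rise and look.

Call:
drive_tool(
  plan=[
    [0, 0, 0, 0, 0, 0, 0.2],
    [0, 0, 0, 0, 0, 0, 1],
    [0, 0, 0, 0, 0, 0, 1],
    [0, 0, 0, 0, 0, 0, 1],
    [0, 0, 0, 0, 0, 0, 1],
    [0, 0, 0, 0, 0, 0, 1],
    [0, 0, -0.03, 0, 0, 0, 1],
    [0, 0, -0.04, 0, 0, 0, 1],
    [0, 0, -0.05, 0, 0, 0, 1],
    [-0.02, 0, -0.05, 0, 0, 0, 1],
  ],
)

```text
t: 21.25
tcp_pos: [0.5739, 0.3047, 0.207]
tool_rot: [1.0, -0.001, 0.002, -0.0]
force: [0.0, 0.1, 0.8]
finger_gap: 1.001
gripper_force: 0.0
```

Call:
drive_tool(
  plan=[
    [-0.04, 0, 0, 0, 0, 0, 1],
    [-0.03, 0, 0, 0, 0, 0, 1],
    [0, 0, 0, 0, 0, 0, 1],
    [0, 0, 0, 0, 0, 0, 1],
    [0, 0, 0, 0, 0, 0, 1],
  ],
)

```text
t: 21.75
tcp_pos: [0.503, 0.305, 0.2052]
tool_rot: [1.0, -0.0, 0.001, -0.0]
force: [0.5, -0.5, -0.1]
finger_gap: 1.0
gripper_force: 0.0
```

Run:
```python
from h import *
from station import manip
seated(); rim((.59,.305))
d=manip.snapshot('scene'); cv2.imwrite('pics/end.png',d['image'][:,:,::-1])
```

```text
seated 640 [284. 102.] 0.0532 (589.4, 304.7, 30.6, 30.8)
seated 1167 [285. 252.] 0.0456 (438.1, 303.8, 47.2, 47.5)
disc (590.7, 305.4, 98.4, 98.9)
rim (590.7, 305.4, 54.5, 54.9)
tcp [0.5032 0.3049 0.205 ] 21.8
```

View pics/end.png

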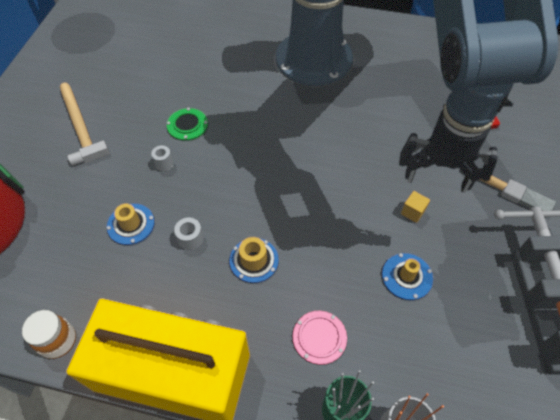

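The final view shows the large bush at (254,253), the medium at (127,217) and the small at (409,270), each upright in its blue jig. The steel bushes (162,157) and (188,233) and the block (415,207) have not moved, and the arm is clear.

```bash
python3 -c "
from station import manip; print(manip.sign_off())"
```

```text
the job is handed in; nothing more can be done
None
```

All three brass bushes stand upright in their own jigs, loaded large, then medium, then small and each within about 2 mm of centre; the steel bushes and the block were left where they stood, and the job is handed in at about 22 s, though sign-off returned no verdict.

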